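# Blow the dust out of the tilting bin

### The job

Blow the dust out of the wooden tilting bin: first turn the lever of the air valve fully open, round to its stop so that it lies in line with the pipe. Only then turn the spring-return dial on the control box clockwise past its first two clicks to the third, and keep hold of it there: finish with the gripper still holding the dial at the third click, because it springs back if released. Leave the valve open, do not rock the bin, and do not disturb the cup, jar, hinge and chuck key on the bench.

Things in the scene. Friction and masses are not known exactly. Their poses are not given: they have to be found in the camera images.
- valve_axis (a point): Point on the upright turning axis of the air valve's lever, at lever mid-height (105 mm above the bench). Brass ball valve (34 mm thick) in a fixed steel pipe bridge: pipe 22 mm thick, centre line 50 mm above the bench, 170 mm between its two legs, along this frame's y axis; z up. Stands on the left or right of the bench.
- lever (a joint): Angle of the valve's flat steel lever, rad. 0 = closed: it points from the axis along -x of the valve_axis frame (roughly to the robot), across the pipe. It turns counter-clockwise seen from above; 1.571 = fully open at its stop: it points along -y of that frame, above and in line with the pipe. Starts at 0 to 0.2; friction about 0.12 N m; it stays where it is left.
- lever_grip (a point): A good place to take or push the lever: on its centre line, 80 mm from the turning axis, mid-height (105 mm above the bench). Its x axis points along the lever towards the turning axis, z up. The lever is a flat bar 18 mm wide, 8 mm thick (upright), reaching 110 mm out from the axis; the brass valve body's top is 38 mm and the pipe's 44 mm below its centre line.
- dial_center (a point): Point on the dial's upright turning axis, half-way up its grip bar, 106 mm above the bench; z up, x and y along the sides of the control box. The black dial is a disc 62 mm across, top 90 mm above the bench, with a straight grip bar on it, 60 mm long, 16 mm wide, 28 mm tall (top 118 mm above the bench). A pale line on one half of the bar's top is the pointer.
- control: Grey steel control box under the dial, fixed, 120 x 120 mm, 80 mm high; origin at the centre of its underside, axes as dial_center's. Pale marks on its top around the dial: a long one at rest, then, clockwise, three short ones, one per click. A brass nozzle on its +x side points at the bin.
- dial (a joint): Angle of the dial, rad, growing clockwise seen from above. 0 = rest: pointer and bar point along -x of the dial_center frame. Clicks (detents) at 0.4, 0.8 and 1.2; hard stop at 1.33. A spring always drives it back to 0, with about 0.10 N m at rest growing to 0.24 N m at the third click, the clicks adding or taking 0.05 N m; it never stays at a click by itself.
- bin (a joint): Tilt of the wooden bin on its pivots, rad: 0 upright, growing as it rocks forward to the nozzle. Starts at 0 to 0.1; leave it alone.
- bin_stand: Fixed wooden stand of the tilting bin, 120 x 190 mm, bin and stand about 125 mm tall; stands 200 mm behind the dial's axis along +x of the dial_center frame. Origin at the centre of its underside.
- cup: Tin cup of roofing bolts, 66 mm across, 74 mm tall, loose, between valve and box. Leave alone. Origin at the centre of its underside.
- jar: Red plastic screw jar, 64 mm across, 80 mm tall, loose, between valve and box, nearer the robot. Leave alone. Origin at the centre of its underside.
- hinge: Brass door hinge lying flat and open, 75 x 68 mm, 10 mm tall, near the robot. Leave alone. Origin at the centre of its underside.
- key: Pewter-grey drill chuck key (T shape) lying flat, 105 x 60 mm, 20 mm tall, near the robot. Leave alone. Origin at the bench below the middle of its shaft.
There are look-alikes about, which are no part of the job. Leave any blue, green or red look-alike of the control alone.

How it is judged:
On the way, in this order (a step that is already met when the one before it is completed fails the run):
1. the valve lever is turned fully open (value of joint lever above 1.42 rad), for 0.2 s.
2. the fingers hold the dial at the third click (value of joint dial above 1.08 rad and contact force between the fingers and dial above 1 N), for 0.5 s.
At the end, for the whole second after the job is handed in: The fingers hold the dial still at the third click (at least 1.08 rad; click 1.2, stop 1.33) with over 1 N; the lever is within 0.15 rad of its open stop; the bin is tilted under 0.3 rad; cup, jar, hinge and key are within 30 mm of their starts (all of step 2 and velocity of joint dial between -0.2 and 0.2 rad/s and value of joint lever above 1.42 rad and value of joint bin below 0.3 rad and distance of each of cup, jar, hinge, key from where it was at the start of the episode below 0.03 m); the arm keeps its last pose, push and grip.
It fails at once if the dial is turned before the valve is open (value of joint dial above 0.3 rad and value of joint lever below 1.35 rad).
It fails at once if the bin is rocked forward (value of joint bin above 0.3 rad).
It fails at once if a bystander is pushed away (distance of any of cup, jar, hinge, key from where it was at the start of the episode above 0.03 m).
It also fails if it takes over 54 s, if anything falls off the work surface, if the arm or the gripper's body presses on something with over 40 N, if the wrist force passes 120 N, or if a joint passes its speed limit or range.

### The arm

A 6-joint arm with a two-finger parallel gripper is mounted at the origin on the work surface. World frame = base frame: x ahead of the robot, y to its left, z up, the work surface at z = 0. Lengths are in m, angles in rad, forces in N, time in s.
With the tool pointing down it reaches from about 0.35 to 0.8 m from the base axis. Payload 7.3 kg.
Tool frame: the origin (TCP) lies on the centre line of the jaws, within the pads' length; the fingertips stand 25 mm ahead of it and the grasp point (between the pads) lies 6 mm ahead of it; z points along the fingers, y is the line along which they close (so a half turn about z gives the same grasp; the last joint's range is limited). The gripper opens to 85 mm and grips with 20 to 120 N. Pads are 22 mm wide; open, the fingers measure 114 mm over their backs; the gripper's body (76 mm by 85 mm) begins 54 mm behind the grasp point. The pads swing forward as they close: fully open they stand 13 mm farther back than shut.
Start: joints at [1.024, 0.342, 1.524, -0, 1.275, -0.146], TCP at [0.205, 0.483, 0.231] pointing down, gripper open.
Joint ranges: [-2.53, 2.53], [-0.77, 2.02], [0.04, 2.7], [-1, 4.14], [0.28, 2.66], [-3.11, 3.11]. Speed limits (rad/s): [2.57, 2.57, 3.14, 3.14, 3.14, 3.14].

### API

Orientations are given as a unit quaternion [w, x, y, z].
In Python, from rig import get_obs, eyes, order, nets gives the robot as it stands.
- The arm moves only by the shell command python3 -m inch 'ROWS' [OPENING]. ROWS is JSON, a list of rows, each an object of numbers: "dx", "dy", "dz": the shift along the tool's x, y, z each as a share of 0.2 m, from -1 to 1; "wx", "wy", "wz": the turn, a rotation vector about the tool's x, y, z each as a share of 90 degrees, from -1 to 1. In form: [{"dx": .., "dy": .., "dz": .., "wx": .., "wy": .., "wz": ..}, ...]. A call has 1 to 12 rows; each row is the pose to reach, as a shift and turn from the pose commanded when the call began, along the tool's axes at that moment; what a row does not reach only later rows make up. A row lasts 1/10 s, in which the tool goes at most 50 mm and 8.59 degrees, less where a joint would pass 70% of its speed; a pose out of reach is approached as far as the arm can. A call with a number of a shift or a turn outside -1 to 1 is refused whole. A call with a gripper value outside its range is refused whole. OPENING is the opening, from -1 (shut) to 1 (fully open), set as the call begins (- or left out, the last holds). The fingers move at their own pace and stop on an object; the grip force is fixed at half the most. Time passes only in rows, so rows that repeat a pose let the fingers close. It gives the time, the measured TCP pose, the force, the opening and the grip force at its end, in the units of the state.
- get_obs(): the state, without advancing time (a new reading comes with each control period).
- eyes.camera(name): name is "scene" or "top"; returns the picture (480x640x3 uint8, blue, green, red); there is no depth.
- eyes.camera_info(name): a dict with "mtx" (3x3 intrinsics, pixels), "R" (3x3) and "t" (3): a world point X has camera coordinates R X + t. Camera axes: x right, y down, z forward; pixel columns grow to the right and rows downward; lengths in m; the calibration is good to about 2 mm. A picture is of the moment at which its call begins. camera_info takes no time and is no camera call.
- order.hand_in(): hands the job in; it is judged then, once.
Trained networks look in the newest picture that a camera, given by its name, has taken for a name from the list of things; names that differ only in an ending like _2 or _b are one class to them, and where a whole thing is asked for, a point or a joint stands for the part that bears it (a point fixed in the world has none). Each returns a list of dicts, best first, with "score" (0 to 1); they miss things now and then, are a little off and sometimes report something else, mostly with a low value. They report only what shows in the picture. A call takes as long as a camera call. They do not tell look-alikes from the thing itself.
- nets.masks_of(camera, query): "region" (480x640 bool, what is visible of it).
- nets.mark_of(camera, query): "position" ([x, y, z] in m, in the coordinates of the camera as it stood for that picture, good to about 4 mm: a listed point, or the origin of a listed thing).
The state is a dict: "time": time; "qpos": joint angles; "qvel": joint speeds; "tau": joint torques, N m; "tcp_pos": TCP position; "tcp_rot": TCP orientation; "force": force on the tool from outside, world axes, zero at the start; "torque": the same for the moment, N m; "width": finger opening in m; "grasp_force": force on a finger pad.
Only numpy, scipy, OpenCV 4.12 (cv2) and the standard library are available. Lean on these libraries where they do the work, as an engineer would, in place of code of your own. Each camera call takes 0.05 s, during which the arm holds its last target. There are 200 camera calls.

## Working session

There is one attempt and no reset: what is moved stays moved. The work goes in short steps, Python scripts to look and compute and a shell command to move; the robot and the scene stay as the last step left them, time stands still between calls to the robot, and variables do not carry over. Pictures are saved under pics/ and viewed, at most 10 in all, crops included, and the job is handed in when it is done.

```bash
mkdir -p pics; ls; python3 - <<'E'
from rig import get_obs, eyes, nets
import cv2, numpy as np
for c in ("scene","top"):
    im=eyes.camera(c); cv2.imwrite(f"pics/{c}0.png",im)
    i=eyes.camera_info(c); R=np.array(i["R"]);t=np.array(i["t"])
    for q in ("valve_axis","lever_grip","dial_center","control","bin_stand","cup","jar","hinge","key"):
        for d in nets.mark_of(c,q)[:4]:
            p=np.array(d["position"]); u=np.array(i["mtx"])@p
            print(c,q,round(d["score"],2),np.round(R.T@(p-t),3),np.round(u[:2]/u[2]))
print(get_obs()["tcp_pos"],get_obs()["tcp_rot"],get_obs()["width"])
E
```

```text
pics
scene valve_axis 0.67 [ 0.578 -0.185  0.103] [242. 303.]
scene dial_center 0.87 [0.577 0.246 0.109] [385. 176.]
scene dial_center 0.86 [0.709 0.056 0.11 ] [381. 259.]
scene dial_center 0.83 [ 0.809 -0.162  0.106] [350. 370.]
scene dial_center 0.67 [0.359 0.396 0.105] [351. 104.]
scene control 0.86 [ 0.357  0.393 -0.001] [347. 138.]
scene control 0.73 [0.706 0.054 0.001] [375. 292.]
scene control 0.72 [ 0.803 -0.162  0.001] [344. 396.]
scene control 0.57 [0.428 0.01  0.004] [262. 235.]
scene cup 0.63 [ 0.574  0.251 -0.002] [381. 209.]
scene cup 0.58 [ 0.536 -0.002 -0.001] [295. 265.]
scene jar 0.81 [0.424 0.008 0.004] [261. 235.]
scene hinge 0.63 [0.35  0.202 0.001] [295. 175.]
scene hinge 0.29 [ 0.35  -0.242  0.001] [149. 287.]
scene key 0.62 [ 0.351 -0.243 -0.003] [150. 289.]
top valve_axis 0.82 [ 0.58  -0.19   0.109] [437. 245.]
top lever_grip 0.56 [ 0.5   -0.205  0.107] [445. 282.]
top dial_center 0.88 [0.358 0.394 0.106] [169. 348.]
top dial_center 0.87 [0.572 0.246 0.109] [239. 249.]
top dial_center 0.85 [0.709 0.052 0.105] [326. 189.]
top dial_center 0.63 [ 0.808 -0.162  0.107] [421. 145.]
top control 0.87 [ 0.571  0.245 -0.001] [249. 254.]
top control 0.79 [0.354 0.391 0.001] [187. 344.]
top control 0.76 [ 0.801 -0.161 -0.001] [413. 162.]
top control 0.58 [0.704 0.053 0.002] [327. 200.]
top bin_stand 0.91 [0.765 0.297 0.003] [229. 177.]
top cup 0.56 [ 0.538 -0.006 -0.   ] [351. 268.]
top cup 0.22 [ 0.577 -0.189  0.105] [436. 247.]
top jar 0.97 [0.424 0.004 0.002] [347. 315.]
top hinge 0.92 [0.346 0.202 0.002] [265. 348.]
top key 0.84 [ 0.353 -0.241 -0.005] [450. 345.]
[0.20480386 0.48340833 0.23090722] [-6.81808053e-06  1.99064683e-01  9.79986353e-01  2.15671407e-05] 0.08535266704979674
```

View pics/top0.png

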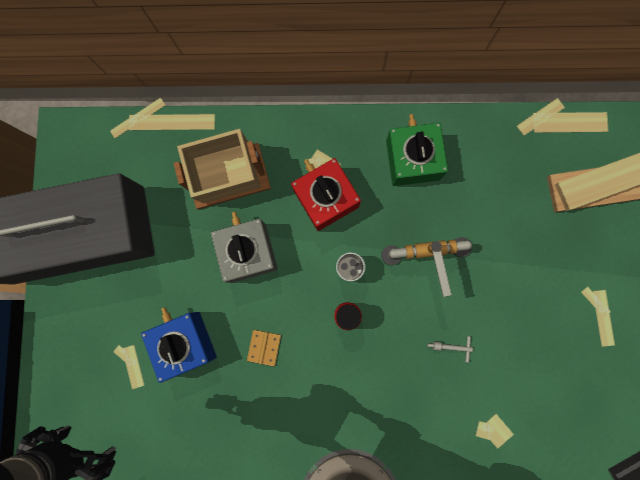

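View pics/scene0.png

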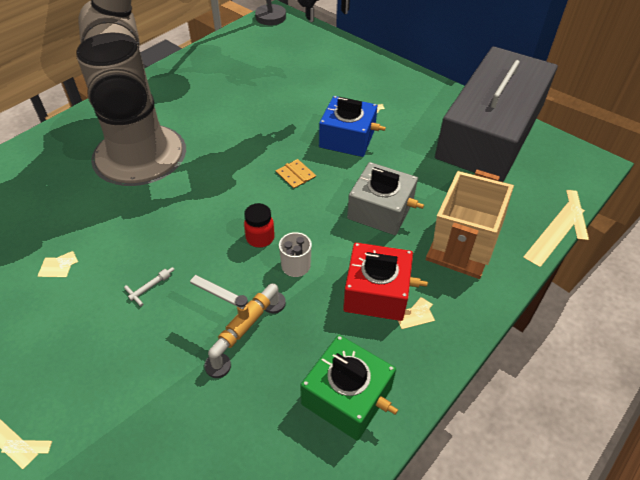

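```bash
python3 - <<'E'
import cv2
im=cv2.imread("pics/top0.png")
a=cv2.resize(im[195:305,185:295],(500,500),interpolation=3) if 0 else cv2.resize(im[200:300,190:290],(400,400),interpolation=2)
b=cv2.resize(im[200:320,380:500],(400,400),interpolation=2)
cv2.imwrite("pics/c1.png",cv2.hconcat([a,b]))
E
```

```text
(no output)
```

View pics/c1.png

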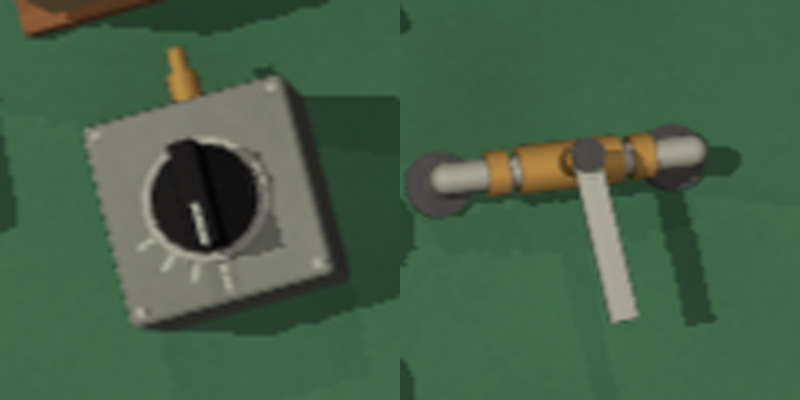

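The top view shows four dial boxes: grey (239,249), blue (173,348), red (326,189) and green (421,145). The grey one is the control, with its nozzle pointing at the bin at (225,170), and the crop confirms its pointer is at the long rest mark. The valve is at (437,245), with its lever towards the robot and its tip at (446,295).

```bash
cat > h.py <<'E'
from rig import get_obs, eyes, nets
import numpy as np, cv2
from scipy.spatial.transform import Rotation as Ro
def cam(c):
    i=eyes.camera_info(c); return np.array(i["mtx"]),np.array(i["R"]),np.array(i["t"])
def back(c,px,z):
    K,R,t=cam(c); d=R.T@np.linalg.solve(K,[*px,1.]); o=-R.T@t
    return o+d*(z-o[2])/d[2]
def down(yaw): return Ro.from_matrix([[np.sin(yaw)*1.0,-np.sin(yaw),0],[0,0,0],[0,0,0]]) if 0 else Ro.from_matrix(np.array([[-np.cos(yaw),-np.sin(yaw),0],[-np.sin(yaw),np.cos(yaw),0],[0,0,-1]]))
def cur():
    o=get_obs(); q=o["tcp_rot"]; return np.array(o["tcp_pos"]),Ro.from_quat([q[1],q[2],q[3],q[0]])
def row(p,yaw,base=None):
    """row to reach TCP p with tool y at yaw from world y"""
    p0,R0=base or cur(); d=R0.inv().apply(np.array(p)-p0)/.2
    w=(R0.inv()*down(yaw)).as_rotvec()/(np.pi/2)
    return np.round(d,3),np.round(w,3)
E
python3 - <<'E'
from h import *
a=back("top",(392,253.4),.05);b=back("top",(470,245),.05);print("pipe",a,b,np.arctan2(-(a-b)[0],(a-b)[1]))
for q in("lever_grip","dial_center","valve_axis","bin_stand"):
    eyes.camera("top"); 
    for d in nets.masks_of("top",q)[:5]:
        ys,xs=np.nonzero(d["region"]); print(q,round(d["score"],2),len(xs),xs.mean().round(),ys.mean().round())
        if q=="lever_grip" and d["score"]>.3:
            pts=np.array([back("top",(x,y),.109)[:2] for x,y in zip(xs,ys)])
            m=pts.mean(0);v=np.linalg.svd(pts-m,full_matrices=False)[2][0];print(m,v,np.arctan2(v[1],v[0]),((pts-m)@v).min(),((pts-m)@v).max())
# grey box top edges
im=cv2.imread("pics/top0.png")
P=[(211,232.5),(258,219.5),(271,267),(224,281)]  # corners from crop
w=np.array([back("top",p,.08)[:2] for p in P]);print(w.mean(0),[np.hypot(*(w[i]-w[i-1])).round(3) for i in range(4)],[np.arctan2(*(w[i]-w[i-1])[::-1]).round(3) for i in range(4)])
for p in[(234,236),(244,262)]: print(back("top",p,.118))
E
```

```text
pipe [ 0.56785278 -0.09929279  0.05      ] [ 0.58716191 -0.27929106  0.05      ] 0.10686529035816518
lever_grip 0.66 478 440.0 268.0
[ 0.53064852 -0.19546983] [-0.97986456 -0.19966331] -2.940578352963955 -0.0596284292875449 0.060825737911409224
dial_center 0.76 3023 325.0 193.0
dial_center 0.67 3425 178.0 345.0
dial_center 0.59 3042 243.0 250.0
dial_center 0.56 3250 416.0 153.0
dial_center 0.39 5225 221.0 169.0
valve_axis 0.93 1766 430.0 256.0
bin_stand 0.67 5278 221.0 169.0
[0.57358847 0.24680066] [np.float64(0.116), np.float64(0.112), np.float64(0.113), np.float64(0.111)] [np.float64(0.288), np.float64(-1.301), np.float64(-2.861), np.float64(1.86)]
[0.60038763 0.25471386 0.118     ]
[0.54310013 0.23143213 0.118     ]
```

```bash
python3 - <<'E'
from h import *
b=cur()
for p,y in [((.33,.33,.27),-1.6),((.43,.14,.27),-2.94),((.50,-.05,.27),-2.94),((.50,-.202,.2),-2.94),((.50,-.202,.108),-2.94)]:
    print(p,*row(p,y,b)); b=(np.array(p),down(y))
E
```

```text
(0.33, 0.33, 0.27) [-0.876 -0.462 -0.195] [0.    0.    0.763]
(0.43, 0.14, 0.27) [-0.935  0.528  0.   ] [0.    0.    0.853]
(0.5, -0.05, 0.27) [0.153 1.001 0.   ] [0. 0. 0.]
(0.5, -0.202, 0.2) [-0.152  0.745  0.35 ] [0. 0. 0.]
(0.5, -0.202, 0.108) [0.   0.   0.46] [0. 0. 0.]
```

```bash
r1='{"dx":-0.876,"dy":-0.462,"dz":-0.195,"wz":0.763}'
python3 -m inch '[{"dx":-0.876,"dy":-0.462,"dz":-0.195,"wz":0.763},{"dx":-0.876,"dy":-0.462,"dz":-0.195,"wz":0.763},{"dx":-0.876,"dy":-0.462,"dz":-0.195,"wz":0.763},{"dx":-0.876,"dy":-0.462,"dz":-0.195,"wz":0.763},{"dx":-0.876,"dy":-0.462,"dz":-0.195,"wz":0.763},{"dx":-0.876,"dy":-0.462,"dz":-0.195,"wz":0.763},{"dx":-0.876,"dy":-0.462,"dz":-0.195,"wz":0.763},{"dx":-0.876,"dy":-0.462,"dz":-0.195,"wz":0.763},{"dx":-0.876,"dy":-0.462,"dz":-0.195,"wz":0.763},{"dx":-0.876,"dy":-0.462,"dz":-0.195,"wz":0.763}]' 0.2
python3 -m inch '[{"dx":-0.935,"dy":0.528,"wz":0.853},{"dx":-0.935,"dy":0.528,"wz":0.853},{"dx":-0.935,"dy":0.528,"wz":0.853},{"dx":-0.935,"dy":0.528,"wz":0.853},{"dx":-0.935,"dy":0.528,"wz":0.853},{"dx":-0.935,"dy":0.528,"wz":0.853},{"dx":-0.935,"dy":0.528,"wz":0.853},{"dx":-0.935,"dy":0.528,"wz":0.853},{"dx":-0.935,"dy":0.528,"wz":0.853},{"dx":-0.935,"dy":0.528,"wz":0.853},{"dx":-0.935,"dy":0.528,"wz":0.853}]'
python3 - <<'E'
from h import *
b=cur()
for p,y in [((.50,-.05,.27),-2.94),((.50,-.202,.2),-2.94)]:
    print(p,*row(p,y,b)); b=(np.array(p),down(y))
E
```

```text
(0.5, -0.05, 0.27) [-2.4   -1.88  -0.195] [ 0.    -0.     1.617]
(0.5, -0.202, 0.2) [-0.152  0.745  0.35 ] [0. 0. 0.]validation failed for argument at $[0]...
validation failed for argument at $[0]...
```

```bash

python3 -m inch '[{"dx":-0.876,"dy":-0.462,"dz":-0.195,"wx":0,"wy":0,"wz":0.763},{"dx":-0.876,"dy":-0.462,"dz":-0.195,"wx":0,"wy":0,"wz":0.763},{"dx":-0.876,"dy":-0.462,"dz":-0.195,"wx":0,"wy":0,"wz":0.763},{"dx":-0.876,"dy":-0.462,"dz":-0.195,"wx":0,"wy":0,"wz":0.763},{"dx":-0.876,"dy":-0.462,"dz":-0.195,"wx":0,"wy":0,"wz":0.763},{"dx":-0.876,"dy":-0.462,"dz":-0.195,"wx":0,"wy":0,"wz":0.763},{"dx":-0.876,"dy":-0.462,"dz":-0.195,"wx":0,"wy":0,"wz":0.763},{"dx":-0.876,"dy":-0.462,"dz":-0.195,"wx":0,"wy":0,"wz":0.763},{"dx":-0.876,"dy":-0.462,"dz":-0.195,"wx":0,"wy":0,"wz":0.763}]' 0.2
```

```text
time: 2.3
tcp_pos: [0.3301, 0.3299, 0.27]
tcp_rot: [-0.0, 0.718, 0.696, 0.0]
force: [0.6, -0.4, 0.0]
width: 0.051
grasp_force: 0.0
```

```bash

python3 -m inch '[{"dx":-0.935,"dy":0.528,"dz":0,"wx":0,"wy":0,"wz":0.853},{"dx":-0.935,"dy":0.528,"dz":0,"wx":0,"wy":0,"wz":0.853},{"dx":-0.935,"dy":0.528,"dz":0,"wx":0,"wy":0,"wz":0.853},{"dx":-0.935,"dy":0.528,"dz":0,"wx":0,"wy":0,"wz":0.853},{"dx":-0.935,"dy":0.528,"dz":0,"wx":0,"wy":0,"wz":0.853},{"dx":-0.935,"dy":0.528,"dz":0,"wx":0,"wy":0,"wz":0.853},{"dx":-0.935,"dy":0.528,"dz":0,"wx":0,"wy":0,"wz":0.853},{"dx":-0.935,"dy":0.528,"dz":0,"wx":0,"wy":0,"wz":0.853},{"dx":-0.935,"dy":0.528,"dz":0,"wx":0,"wy":0,"wz":0.853},{"dx":-0.935,"dy":0.528,"dz":0,"wx":0,"wy":0,"wz":0.853}]'
python3 -m inch '[{"dx":0.153,"dy":1.0,"dz":0,"wx":0,"wy":0,"wz":0},{"dx":0.153,"dy":1.0,"dz":0,"wx":0,"wy":0,"wz":0},{"dx":0.153,"dy":1.0,"dz":0,"wx":0,"wy":0,"wz":0},{"dx":0.153,"dy":1.0,"dz":0,"wx":0,"wy":0,"wz":0},{"dx":0.153,"dy":1.0,"dz":0,"wx":0,"wy":0,"wz":0}]'
python3 -m inch '[{"dx":-0.152,"dy":0.745,"dz":0.35,"wx":0,"wy":0,"wz":0},{"dx":-0.152,"dy":0.745,"dz":0.35,"wx":0,"wy":0,"wz":0},{"dx":-0.152,"dy":0.745,"dz":0.35,"wx":0,"wy":0,"wz":0},{"dx":-0.152,"dy":0.745,"dz":0.35,"wx":0,"wy":0,"wz":0},{"dx":-0.152,"dy":0.745,"dz":0.35,"wx":0,"wy":0,"wz":0}]'
python3 - <<'E'
from h import *
cv2.imwrite("pics/s1.png",cv2.resize(eyes.camera("scene")[200:400,100:360],(780,600)))
print(row((.5,-.202,.108),-2.94))
E
```

```text
time: 3.3
tcp_pos: [0.4303, 0.1401, 0.2699]
tcp_rot: [-0.0, 0.995, 0.102, 0.0]
force: [0.1, -0.4, -0.5]
width: 0.0511
grasp_force: 0.0
time: 3.8
tcp_pos: [0.5019, -0.0546, 0.2694]
tcp_rot: [0.001, 0.995, 0.102, 0.0]
force: [1.0, 0.5, -0.4]
width: 0.0512
grasp_force: 0.0
time: 4.3
tcp_pos: [0.5, -0.2028, 0.1985]
tcp_rot: [-0.001, 0.995, 0.102, -0.001]
force: [0.1, 0.4, -0.1]
width: 0.0513
grasp_force: 0.0
(array([-0.002,  0.003,  0.457]), array([-0.001,  0.   ,  0.002]))
```

View pics/s1.png

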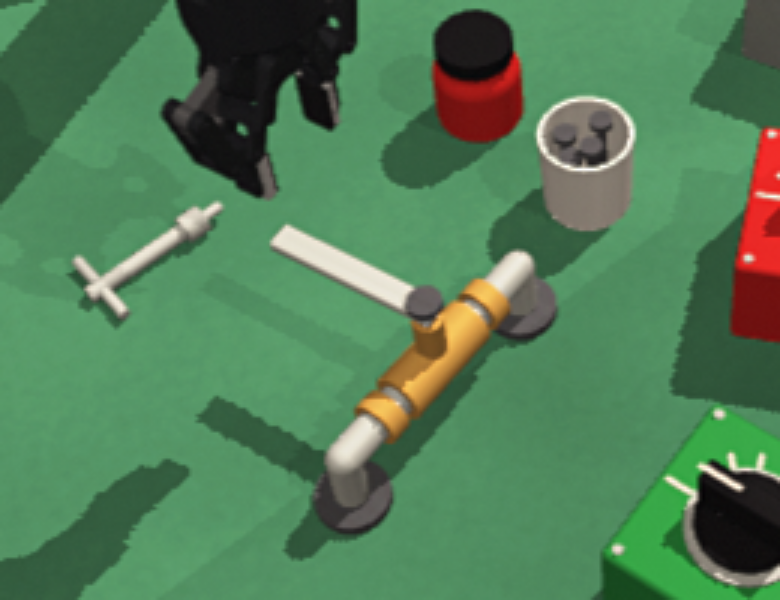

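The gripper is open above the lever's outer half, with its pads at (265,180) and (325,110) in the crop and the lever lying between them. I'll go down and close.

```bash

python3 -m inch '[{"dx":0,"dy":0,"dz":0.23,"wx":0,"wy":0,"wz":0},{"dx":0,"dy":0,"dz":0.36,"wx":0,"wy":0,"wz":0},{"dx":0,"dy":0,"dz":0.46,"wx":0,"wy":0,"wz":0},{"dx":0,"dy":0,"dz":0.46,"wx":0,"wy":0,"wz":0},{"dx":0,"dy":0,"dz":0.46,"wx":0,"wy":0,"wz":0}]'
python3 -m inch '[{"dx":0,"dy":0,"dz":0,"wx":0,"wy":0,"wz":0},{"dx":0,"dy":0,"dz":0,"wx":0,"wy":0,"wz":0},{"dx":0,"dy":0,"dz":0,"wx":0,"wy":0,"wz":0},{"dx":0,"dy":0,"dz":0,"wx":0,"wy":0,"wz":0},{"dx":0,"dy":0,"dz":0,"wx":0,"wy":0,"wz":0},{"dx":0,"dy":0,"dz":0,"wx":0,"wy":0,"wz":0}]' -1
python3 - <<'E'
from h import *
ax=np.array([.578,-.186]); print(get_obs()["torque"])
b=cur(); p=b[0][:2]-ax; y0=-2.94
for k in range(1,12):
    a=k*1.53/11; c,s=np.cos(a),np.sin(a); q=ax+np.array([c*p[0]-s*p[1],s*p[0]+c*p[1]])
    d,w=row((*q,b[0][2]),y0+a,b); print(round(a,2),d,w)
E
```

```text
time: 4.85
tcp_pos: [0.5015, -0.2006, 0.1092]
tcp_rot: [0.0, 0.995, 0.102, 0.001]
force: [0.3, 0.4, 0.6]
width: 0.0515
grasp_force: 0.0
time: 5.45
tcp_pos: [0.501, -0.2019, 0.1086]
tcp_rot: [0.0, 0.995, 0.101, 0.001]
force: [-0.4, 1.3, 5.9]
width: -0.0001
grasp_force: 3.0
[0.17579129 0.09256655 0.01596676]
0.14 [0.004 0.055 0.   ] [ 0.    -0.001 -0.088]
0.28 [0.015 0.108 0.   ] [ 0.    -0.001 -0.177]
0.42 [0.034 0.159 0.   ] [ 0.    -0.001 -0.265]
0.56 [0.06  0.208 0.   ] [ 0.001 -0.001 -0.354]
0.7 [0.092 0.252 0.   ] [ 0.001 -0.    -0.442]
0.83 [0.13  0.291 0.   ] [ 0.001 -0.    -0.531]
0.97 [0.173 0.325 0.   ] [ 0.001 -0.    -0.619]
1.11 [0.22  0.352 0.   ] [ 0.001 -0.    -0.708]
1.25 [0.271 0.373 0.   ] [ 0.001 -0.    -0.797]
1.39 [0.324 0.386 0.001] [ 0.001 -0.    -0.885]
1.53 [0.378 0.392 0.001] [ 0.001 -0.    -0.974]
```

```bash

python3 - <<'E'
from h import *
a=cv2.resize(eyes.camera("scene")[210:330,140:300],(400,300),interpolation=2);b=cv2.resize(eyes.camera("top")[210:330,370:530],(400,300),interpolation=2)
cv2.imwrite("pics/s2.png",cv2.hconcat([a,b]))
K,R,t=cam("scene")
for z in(.105,.085):
  u=K@(R@np.array([.501,-.202,z])+t);print(u[:2]/u[2])
E
```

```text
[205.92126289 284.70409772]
[207.47628234 290.97130518]
```

View pics/s2.png

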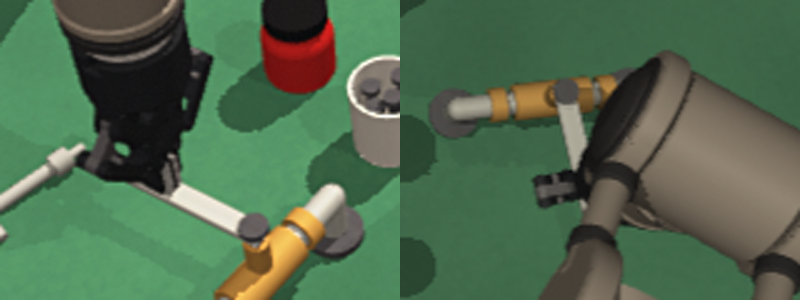

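```bash

python3 - <<'E'
from h import *
K,R,t=cam("scene")
for z in(.2,.19,.18,.17):
  for o in(-.026,.026):
    u=K@(R@np.array([.5+.2*o*-1,-.2028+o*.98,z])+t);u=u[:2]/u[2];print(z,o,u.round(1),((u-[100,200])*3).round())
o=get_obs();print(o["force"],o["torque"],o["width"],o["grasp_force"],o["tcp_pos"])
E
```

```text
0.2 -0.026 [187.7 262.6] [263. 188.]
0.2 0.026 [206.3 242.1] [319. 126.]
0.19 -0.026 [188.7 266.3] [266. 199.]
0.19 0.026 [207.1 245.8] [321. 137.]
0.18 -0.026 [189.6 269.8] [269. 209.]
0.18 0.026 [207.9 249.4] [324. 148.]
0.17 -0.026 [190.6 273.3] [272. 220.]
0.17 0.026 [208.7 252.9] [326. 159.]
[-0.50189826  1.13041642  5.75237556] [ 0.25033043  0.11929767 -0.00045825] -5.756626173191649e-05 2.964540459215641 [ 0.50099765 -0.20190134  0.10857083]
```

In the picture the fingers shut on top of the lever: force is +5.9 N upward and width is 0. The tips reach only about as far as the reported TCP, less than stated. I'll lift, reopen and go lower; nothing lies under the lever here.

```bash

python3 -m inch '[{"dx":0,"dy":0,"dz":-0.15,"wx":0,"wy":0,"wz":0},{"dx":0,"dy":0,"dz":-0.15,"wx":0,"wy":0,"wz":0},{"dx":0,"dy":0,"dz":-0.15,"wx":0,"wy":0,"wz":0}]'
python3 -m inch '[{"dx":0,"dy":0,"dz":0,"wx":0,"wy":0,"wz":0},{"dx":0,"dy":0,"dz":0,"wx":0,"wy":0,"wz":0},{"dx":0,"dy":0,"dz":0,"wx":0,"wy":0,"wz":0},{"dx":0,"dy":0,"dz":0,"wx":0,"wy":0,"wz":0},{"dx":0,"dy":0,"dz":0,"wx":0,"wy":0,"wz":0}]' 0.2
python3 -m inch '[{"dx":0,"dy":0,"dz":0.12,"wx":0,"wy":0,"wz":0},{"dx":0,"dy":0,"dz":0.24,"wx":0,"wy":0,"wz":0},{"dx":0,"dy":0,"dz":0.24,"wx":0,"wy":0,"wz":0},{"dx":0,"dy":0,"dz":0.24,"wx":0,"wy":0,"wz":0}]'
python3 -m inch '[{"dx":0,"dy":0,"dz":0,"wx":0,"wy":0,"wz":0},{"dx":0,"dy":0,"dz":0,"wx":0,"wy":0,"wz":0},{"dx":0,"dy":0,"dz":0,"wx":0,"wy":0,"wz":0},{"dx":0,"dy":0,"dz":0,"wx":0,"wy":0,"wz":0},{"dx":0,"dy":0,"dz":0,"wx":0,"wy":0,"wz":0},{"dx":0,"dy":0,"dz":0,"wx":0,"wy":0,"wz":0}]' -1
```

```text
time: 5.85
tcp_pos: [0.5008, -0.202, 0.1381]
tcp_rot: [0.0, 0.995, 0.101, 0.0]
force: [0.7, 0.6, -0.9]
width: 0.0003
grasp_force: 0.0
time: 6.35
tcp_pos: [0.5006, -0.2017, 0.1376]
tcp_rot: [-0.0, 0.995, 0.101, -0.0]
force: [-0.0, -0.1, 0.8]
width: 0.0513
grasp_force: 0.0
time: 6.75
tcp_pos: [0.5007, -0.2018, 0.0901]
tcp_rot: [-0.0, 0.995, 0.101, -0.0]
force: [0.7, 0.4, 0.1]
width: 0.0512
grasp_force: 0.0
time: 7.35
tcp_pos: [0.5013, -0.2022, 0.0911]
tcp_rot: [0.001, 0.995, 0.101, 0.001]
force: [-0.1, -0.8, 6.5]
width: 0.0166
grasp_force: 58.6
```

Gripped (16.6 mm, 59 N). Now I'll swing it along the arc.

```bash

python3 -m inch '[{"dx":0.004,"dy":0.055,"dz":0,"wx":0,"wy":0,"wz":-0.088},{"dx":0.015,"dy":0.108,"dz":0,"wx":0,"wy":0,"wz":-0.177},{"dx":0.034,"dy":0.159,"dz":0,"wx":0,"wy":0,"wz":-0.265},{"dx":0.06,"dy":0.208,"dz":0,"wx":0,"wy":0,"wz":-0.354},{"dx":0.092,"dy":0.252,"dz":0,"wx":0,"wy":0,"wz":-0.442},{"dx":0.13,"dy":0.291,"dz":0,"wx":0,"wy":0,"wz":-0.531}]'
python3 - <<'E'
from h import *
ax=np.array([.578,-.186]); b=(np.array([.5010,-.2019,.0902]),down(-2.94)); p=b[0][:2]-ax
a=.83
def q(a):
    c,s=np.cos(a),np.sin(a); return np.array([*(ax+np.array([c*p[0]-s*p[1],s*p[0]+c*p[1]])),.0902])
B=(q(a),down(-2.94+a)); print(B[0])
for k in(.97,1.11,1.25,1.39,1.47,1.53): print(k,*row(q(k),-2.94+k,B))
E
```

```text
time: 7.95
tcp_pos: [0.5385, -0.2545, 0.0912]
tcp_rot: [0.001, 0.867, 0.498, 0.0]
force: [-0.7, 0.5, 5.3]
width: 0.0167
grasp_force: 58.8
[ 0.53776768 -0.25355124  0.0902    ]
0.97 [0.004 0.055 0.   ] [ 0.     0.    -0.089]
1.11 [0.016 0.109 0.   ] [ 0.     0.    -0.178]
1.25 [0.034 0.16  0.   ] [ 0.     0.    -0.267]
1.39 [0.06  0.209 0.   ] [ 0.     0.    -0.357]
1.47 [0.078 0.235 0.   ] [ 0.     0.    -0.407]
1.53 [0.093 0.253 0.   ] [ 0.     0.    -0.446]
```

```bash

python3 -m inch '[{"dx":0.004,"dy":0.055,"dz":0,"wx":0,"wy":0,"wz":-0.089},{"dx":0.016,"dy":0.109,"dz":0,"wx":0,"wy":0,"wz":-0.178},{"dx":0.034,"dy":0.16,"dz":0,"wx":0,"wy":0,"wz":-0.267},{"dx":0.06,"dy":0.209,"dz":0,"wx":0,"wy":0,"wz":-0.357},{"dx":0.078,"dy":0.235,"dz":0,"wx":0,"wy":0,"wz":-0.407},{"dx":0.078,"dy":0.235,"dz":0,"wx":0,"wy":0,"wz":-0.407}]'
python3 -m inch '[{"dx":0.007,"dy":0.022,"dz":0,"wx":0,"wy":0,"wz":-0.04},{"dx":0.007,"dy":0.022,"dz":0,"wx":0,"wy":0,"wz":-0.04}]'
python3 -c "
from h import *
o=get_obs();p,r=cur();print(o['torque'],o['force'],r.as_matrix()[:,1],np.arctan2(*(p[:2]-[.578,-.186])))"
```

```text
time: 8.55
tcp_pos: [0.5874, -0.2649, 0.0912]
tcp_rot: [0.002, 0.668, 0.744, -0.0]
force: [-1.1, -1.4, 5.6]
width: 0.0169
grasp_force: 58.8
time: 8.75
tcp_pos: [0.5881, -0.2648, 0.0911]
tcp_rot: [-0.001, 0.646, 0.763, -0.002]
force: [-12.9, -8.0, 9.7]
width: 0.0163
grasp_force: 62.3
[-1.07883087  1.97723334 -1.25358631] [-12.87905157  -7.99503411   9.69888517] [ 0.98613926  0.16585851 -0.00450647] 3.0139119143978395
```

The force rose to 13 N against the stop, with the lever at about 0.13 rad, matching the pipe's heading. I'll release, lift and check.

```bash

python3 -m inch '[{"dx":0,"dy":0,"dz":0,"wx":0,"wy":0,"wz":0},{"dx":0,"dy":0,"dz":0,"wx":0,"wy":0,"wz":0},{"dx":0,"dy":0,"dz":0,"wx":0,"wy":0,"wz":0},{"dx":0,"dy":0,"dz":0,"wx":0,"wy":0,"wz":0}]' 0.2
python3 -m inch '[{"dx":0,"dy":0,"dz":-0.2,"wx":0,"wy":0,"wz":0},{"dx":0,"dy":0,"dz":-0.45,"wx":0,"wy":0,"wz":0},{"dx":0,"dy":0,"dz":-0.7,"wx":0,"wy":0,"wz":0},{"dx":0,"dy":0,"dz":-0.95,"wx":0,"wy":0,"wz":0},{"dx":0,"dy":0,"dz":-0.95,"wx":0,"wy":0,"wz":0}]'
python3 - <<'E'
from h import *
b=cur();print(b[0])
for p,y in [((.5,-.08,.28),-.42),((.48,.09,.28),.28),((.574,.246,.2),.28)]:
    print(p,*row(p,y,b)); b=(np.array(p),down(y))
E
```

```text
time: 9.15
tcp_pos: [0.5907, -0.262, 0.0898]
tcp_rot: [0.0, 0.645, 0.764, 0.0]
force: [0.3, 0.1, -0.1]
width: 0.0511
grasp_force: 0.0
time: 9.65
tcp_pos: [0.593, -0.2633, 0.2887]
tcp_rot: [0.008, 0.645, 0.764, 0.001]
force: [-0.0, -0.2, 0.2]
width: 0.0511
grasp_force: 0.0
[ 0.59299742 -0.26325945  0.28874584]
(0.5, -0.08, 0.28) [ 0.982 -0.305  0.031] [ 0.004  0.009 -0.625]
(0.48, 0.09, 0.28) [0.438 0.735 0.   ] [ 0.     0.    -0.446]
(0.574, 0.246, 0.2) [-0.667  0.62   0.4  ] [0. 0. 0.]
```

```bash

python3 -m inch '[{"dx":0.98,"dy":-0.305,"dz":0.03,"wx":0,"wy":0,"wz":-0.625},{"dx":0.98,"dy":-0.305,"dz":0.03,"wx":0,"wy":0,"wz":-0.625},{"dx":0.98,"dy":-0.305,"dz":0.03,"wx":0,"wy":0,"wz":-0.625},{"dx":0.98,"dy":-0.305,"dz":0.03,"wx":0,"wy":0,"wz":-0.625},{"dx":0.98,"dy":-0.305,"dz":0.03,"wx":0,"wy":0,"wz":-0.625},{"dx":0.98,"dy":-0.305,"dz":0.03,"wx":0,"wy":0,"wz":-0.625},{"dx":0.98,"dy":-0.305,"dz":0.03,"wx":0,"wy":0,"wz":-0.625},{"dx":0.98,"dy":-0.305,"dz":0.03,"wx":0,"wy":0,"wz":-0.625}]'
python3 -m inch '[{"dx":0.438,"dy":0.735,"dz":0,"wx":0,"wy":0,"wz":-0.446},{"dx":0.438,"dy":0.735,"dz":0,"wx":0,"wy":0,"wz":-0.446},{"dx":0.438,"dy":0.735,"dz":0,"wx":0,"wy":0,"wz":-0.446},{"dx":0.438,"dy":0.735,"dz":0,"wx":0,"wy":0,"wz":-0.446},{"dx":0.438,"dy":0.735,"dz":0,"wx":0,"wy":0,"wz":-0.446},{"dx":0.438,"dy":0.735,"dz":0,"wx":0,"wy":0,"wz":-0.446}]'
python3 - <<'E'
from h import *
im=eyes.camera("top"); cv2.imwrite("pics/t3.png",cv2.hconcat([cv2.resize(im[200:320,380:500],(400,400)),cv2.resize(im[200:300,190:290],(400,400))]))
for d in nets.masks_of("top","lever")[:2]:
    ys,xs=np.nonzero(d["region"]);pts=np.array([back("top",(x,y),.109)[:2] for x,y in zip(xs,ys)])
    m=pts.mean(0);v=np.linalg.svd(pts-m,full_matrices=False)[2][0];print(d["score"],len(xs),m,v)
print(row((.574,.246,.2),.28),cur()[0])
E
```

```text
time: 10.45
tcp_pos: [0.4975, -0.0788, 0.2736]
tcp_rot: [-0.0, 0.208, 0.978, 0.0]
force: [1.0, 0.3, 0.6]
width: 0.0509
grasp_force: 0.0
time: 11.05
tcp_pos: [0.4775, 0.0916, 0.2736]
tcp_rot: [-0.0, -0.139, 0.99, 0.0]
force: [0.2, 0.5, -0.5]
width: 0.0514
grasp_force: 0.0
0.71 486 [ 0.58372378 -0.23400005] [-0.11200535  0.9937076 ]
(array([-0.674,  0.617,  0.368]), array([ 0.   , -0.   , -0.003])) [0.47776056 0.09062213 0.27365824]
```

View pics/t3.png

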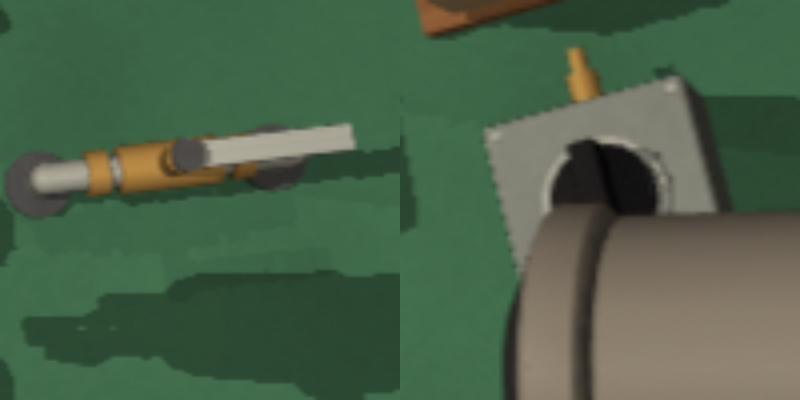

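The lever at (185–355,140) in the crop now lies in line with the pipe (0.112 rad against 0.107). The dial is still at rest. I'll move over the dial and down.

```bash

python3 -m inch '[{"dx":-0.674,"dy":0.617,"dz":0.37,"wx":0,"wy":0,"wz":0},{"dx":-0.674,"dy":0.617,"dz":0.37,"wx":0,"wy":0,"wz":0},{"dx":-0.674,"dy":0.617,"dz":0.37,"wx":0,"wy":0,"wz":0},{"dx":-0.674,"dy":0.617,"dz":0.37,"wx":0,"wy":0,"wz":0},{"dx":-0.674,"dy":0.617,"dz":0.37,"wx":0,"wy":0,"wz":0},{"dx":-0.674,"dy":0.617,"dz":0.37,"wx":0,"wy":0,"wz":0}]'
python3 -m inch '[{"dx":0,"dy":0,"dz":0.25,"wx":0,"wy":0,"wz":0},{"dx":0,"dy":0,"dz":0.35,"wx":0,"wy":0,"wz":0},{"dx":0,"dy":0,"dz":0.35,"wx":0,"wy":0,"wz":0}]'
python3 - <<'E'
from h import *
im=eyes.camera("scene"); cv2.imwrite("pics/s4.png",cv2.resize(im[110:240,320:490],(785,600),interpolation=2))
print(row((.574,.246,.099),.28),cur()[0])
E
```

```text
time: 11.75
tcp_pos: [0.5733, 0.2463, 0.1983]
tcp_rot: [-0.001, -0.138, 0.99, -0.0]
force: [1.1, -0.4, 0.2]
width: 0.0512
grasp_force: 0.0
time: 12.05
tcp_pos: [0.5716, 0.2444, 0.1279]
tcp_rot: [-0.003, -0.137, 0.991, -0.0]
force: [0.1, 0.6, 0.5]
width: 0.0516
grasp_force: 0.0
(array([-0.006,  0.003,  0.156]), array([-0.   , -0.001, -0.002])) [0.57304895 0.24505532 0.13023379]
```

View pics/s4.png

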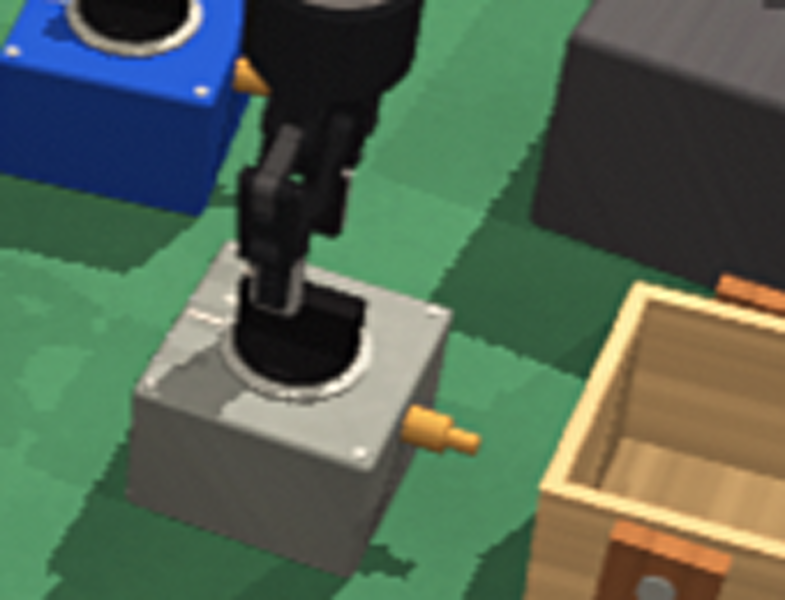

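The fingers straddle the bar, with the near tip at (275,305) and the bar's far end at (355,310) in the crop, and the bin is clear. I'll lower to grip height and close.

```bash

python3 -m inch '[{"dx":-0.006,"dy":0.003,"dz":0.1,"wx":0,"wy":0,"wz":0},{"dx":-0.006,"dy":0.003,"dz":0.156,"wx":0,"wy":0,"wz":0},{"dx":-0.006,"dy":0.003,"dz":0.156,"wx":0,"wy":0,"wz":0},{"dx":-0.006,"dy":0.003,"dz":0.156,"wx":0,"wy":0,"wz":0}]'
python3 -m inch '[{"dx":0,"dy":0,"dz":0,"wx":0,"wy":0,"wz":0},{"dx":0,"dy":0,"dz":0,"wx":0,"wy":0,"wz":0},{"dx":0,"dy":0,"dz":0,"wx":0,"wy":0,"wz":0},{"dx":0,"dy":0,"dz":0,"wx":0,"wy":0,"wz":0},{"dx":0,"dy":0,"dz":0,"wx":0,"wy":0,"wz":0},{"dx":0,"dy":0,"dz":0,"wx":0,"wy":0,"wz":0}]' -1
python3 -c "
from h import *
print(get_obs()['torque'],cur()[1].as_matrix()[:,1])"
```

```text
time: 12.5
tcp_pos: [0.5748, 0.2474, 0.1]
tcp_rot: [0.001, -0.139, 0.99, 0.0]
force: [-0.2, -0.5, 0.7]
width: 0.0513
grasp_force: 0.0
time: 13.1
tcp_pos: [0.5749, 0.2468, 0.0998]
tcp_rot: [0.001, -0.139, 0.99, -0.0]
force: [-0.7, -4.8, 4.7]
width: 0.0148
grasp_force: 59.4
[-0.64147749  0.16216094 -0.04461879] [-0.27547326  0.96130817 -0.00104192]
```

Bar gripped (14.8 mm, 59 N). Now I'll turn clockwise (+wz, since tool z points down) by about 1.23 rad.

```bash

python3 -m inch '[{"dx":0,"dy":0,"dz":0,"wx":0,"wy":0,"wz":0.06},{"dx":0,"dy":0,"dz":0,"wx":0,"wy":0,"wz":0.12},{"dx":0,"dy":0,"dz":0,"wx":0,"wy":0,"wz":0.18},{"dx":0,"dy":0,"dz":0,"wx":0,"wy":0,"wz":0.24},{"dx":0,"dy":0,"dz":0,"wx":0,"wy":0,"wz":0.3},{"dx":0,"dy":0,"dz":0,"wx":0,"wy":0,"wz":0.36},{"dx":0,"dy":0,"dz":0,"wx":0,"wy":0,"wz":0.42},{"dx":0,"dy":0,"dz":0,"wx":0,"wy":0,"wz":0.48},{"dx":0,"dy":0,"dz":0,"wx":0,"wy":0,"wz":0.54},{"dx":0,"dy":0,"dz":0,"wx":0,"wy":0,"wz":0.6},{"dx":0,"dy":0,"dz":0,"wx":0,"wy":0,"wz":0.65},{"dx":0,"dy":0,"dz":0,"wx":0,"wy":0,"wz":0.7}]'
python3 -m inch '[{"dx":0,"dy":0,"dz":0,"wx":0,"wy":0,"wz":0.05},{"dx":0,"dy":0,"dz":0,"wx":0,"wy":0,"wz":0.085},{"dx":0,"dy":0,"dz":0,"wx":0,"wy":0,"wz":0.085},{"dx":0,"dy":0,"dz":0,"wx":0,"wy":0,"wz":0.085},{"dx":0,"dy":0,"dz":0,"wx":0,"wy":0,"wz":0.085},{"dx":0,"dy":0,"dz":0,"wx":0,"wy":0,"wz":0.085},{"dx":0,"dy":0,"dz":0,"wx":0,"wy":0,"wz":0.085},{"dx":0,"dy":0,"dz":0,"wx":0,"wy":0,"wz":0.085},{"dx":0,"dy":0,"dz":0,"wx":0,"wy":0,"wz":0.085}]'
python3 - <<'E'
from h import *
o=get_obs();v=cur()[1].as_matrix()[:,1]
print(o['torque'],o['force'],"turned",.28-np.arctan2(-v[0],v[1]))
a=eyes.camera("scene")[110:240,320:490];b=eyes.camera("top")[185:315,165:335]
cv2.imwrite("pics/s5.png",cv2.hconcat([cv2.resize(x,(400,306),interpolation=2) for x in(a,b)]))
E
```

```text
time: 14.3
tcp_pos: [0.5749, 0.2465, 0.0998]
tcp_rot: [0.001, 0.4, 0.917, -0.0]
force: [-0.0, -5.7, 5.6]
width: 0.0145
grasp_force: 59.4
time: 15.2
tcp_pos: [0.5749, 0.2465, 0.0998]
tcp_rot: [0.001, 0.459, 0.889, -0.0]
force: [-1.0, -6.4, 5.8]
width: 0.0144
grasp_force: 59.5
[-0.92955996  0.00368308  0.2361501 ] [-0.9634967  -6.42522239  5.75057961] turned 1.2332002615067843
```

View pics/s5.png

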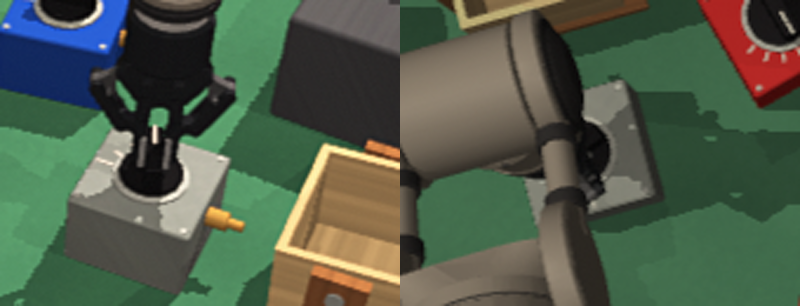

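The pointer, a pale line at (155,135) between the pads, now points to the third mark. The 0.236 N m torque matches the spring at the third click, the tool has turned 1.23 rad, and the bin hasn't moved. I'll hand it in.

```bash
python3 -c "
from rig import order
print(order.hand_in())"
```

```text
the job is handed in; nothing more can be done
None
```

The job is handed in, though no verdict came back: the valve lever is open at its stop, and the gripper is holding the dial at the third click (tool turned about 1.23 rad, 59 N grip), with the bin and bench items not touched.

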